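# Unclamp the mended cholla hide and snap it into its cradle

## Robot

A 6-joint arm with a two-finger parallel gripper is mounted at the origin on the work surface. World frame = base frame: x ahead of the robot, y to its left, z up, the work surface at z = 0. Lengths are in m, angles in rad, forces in N, time in s.
With the tool pointing down it reaches from about 0.3 to 0.775 m from the base axis. Payload 14.6 kg.
Tool frame: the origin (TCP) lies midway between the tips of the shut fingers; the grasp point (between the pads) lies 19 mm behind it (ctrl.grip_depth is the z of the grasp point in the tool frame, in m); z points along the fingers, y is the line along which they close (so a half turn about z gives the same grasp; the last joint's range is limited). The gripper opens to 94 mm and grips with 3 to 60 N. Pads are 16 mm wide; open, the fingers measure 119 mm over their backs; the gripper's body (75 mm by 177 mm) begins 78 mm behind the grasp point.
Start: joints at [1.137, 0.3, 1.521, -0, 1.321, -0.067], TCP at [0.197, 0.513, 0.182] pointing down, gripper open.
Joint ranges: [-3.03, 3.03], [-0.79, 2.21], [0.23, 2.52], [-1.04, 4.18], [0, 3.07], [-2.55, 2.55]. Speed limits (rad/s): [2.22, 2.22, 2.57, 3.14, 3.14, 3.14].

## Interface

Orientations are given as [roll, pitch, yaw] about the fixed x, y, z axes, in that order (R = Rz(yaw) Ry(pitch) Rx(roll)).
In Python, from station import ctrl gives the robot as it stands. The module is installed in compiled form; this text tells all that it offers.
- The arm moves only by the tool carry_out, never from a script. Its argument "commands" is a list of rows, each a list of 3 entries, a list of its own where there are three numbers: the closure, from 0 (fully open) to 1 (shut), then the shift along the tool's x, y, z in mm, then the turn, a rotation vector about the tool's x, y, z in rad. In form: [[gripper, [tx, ty, tz], [wx, wy, wz]], ...]. A call has 1 to 10 rows; each row shifts and turns the commanded pose from where the row before left it, along the tool's axes as they then stand; what a row does not reach is not made up. A row lasts 1/8 s, in which the tool goes at most 62.5 mm and 10.7 degrees, less where a joint would pass 70% of its speed; a pose out of reach is approached as far as the arm can. A call with a gripper value outside its range is refused whole. The fingers move at their own pace and stop on an object; "squeeze" is the grip in N (left out, the last holds). Time passes only in rows, so rows that do not move let the fingers close. It gives the time, the measured TCP pose, the force, the opening and the grip force at its end, in the units of the state.
- ctrl.get_obs(): the state, without advancing time (a new reading comes with each control period).
- ctrl.camera(name): name is "side" or "top"; returns a dict with "img" (400x640x3 uint8, blue, green, red), "camera_matrix" (3x3 intrinsics, pixels), "k1" (the pictures are not rectified: a ray, as slopes to the right and down, at radius r is drawn at 1 + k1 r^2 times it, then the intrinsics apply), "rvec" (rotation vector, rad) and "tvec" (3), from world to camera coordinates, as OpenCV has them. Camera axes: x right, y down, z forward; pixel columns grow to the right and rows downward; lengths in m; the calibration is good to about 2 mm. A picture is of the moment at which its call begins. There is no depth.
- ctrl.hand_in(): hands the job in; it is judged then, once.
Trained networks look in the newest picture that a camera, given by its name, has taken for a name from the list of things; names that differ only in an ending like _2 or _b are one class to them, and where a whole thing is asked for, a point or a joint stands for the part that bears it (a point fixed in the world has none). Each returns a list of dicts, best first, with "score" (0 to 1); they miss things now and then, are a little off and sometimes report something else, mostly with a low value. They report only what shows in the picture. A call takes as long as a camera call. They do not tell look-alikes from the thing itself.
- ctrl.outline_of(thing, camera): "region" (400x640 bool, what is visible of it).
- ctrl.place_of(thing, camera): "at" ([x, y, z] in m, in world coordinates, good to about 4 mm: a listed point, or the origin of a listed thing).
The state is a dict: "time_s": time; "qpos": joint angles; "joint_vel": joint speeds; "tau": joint torques, N m; "ee_pos": TCP position; "eef_rot": TCP orientation; "force": force on the tool from outside, world axes, zero at the start; "moment": the same for the moment, N m; "grip_width": finger opening in m; "grip_force": force on a finger pad.
Only numpy, scipy, OpenCV 4.12 (cv2) and the standard library are available. Lean on these libraries where they do the work, as an engineer would, in place of code of your own. Each camera call takes 0.05 s, during which the arm holds its last target. There are 200 camera calls.

## Task

The mended ceramic cholla hide has set: slide the vise's jaw most of the way open while the hide stays on the vise bed, then lift the hide straight up and clear of the vise. Stand it upright on its foot in the spring-clip cradle, pressing it down until it is fully home and both clips have snapped back over its ends, then let go. Leave the other things on the board and turntable where they are.

Things in the scene. Friction and masses are not known exactly. Their poses are not given: they have to be found in the camera images.
- hide_center (a point): The hide: white ceramic cholla branch, a straight tube pierced with oval holes, 110 mm long, 34 diameter, each end tapering over its last 5 mm to 16 diameter, on a flat foot 70 x 24. 105 to 200 g. The point is the tube's middle, 22 above the foot's underside. x along the tube, z up, y across (grasp width 34). Both ends are alike.
- vise_seat (a point): The hide's place in the vise, at the tube's middle, 49 mm above the table; the vise is fixed. x = along the vise, the way the jaw opens; z up. The hide stands on a bed 30 wide, 90 long, 22 below this point; base plate 60 wide, its top 31 below. The fixed jaw is at x -56 to -86 mm, 46 wide, top 23 above. The hide's sides (y) are free.
- jaw (a joint): Sliding jaw of the vise, m: 0 closed on the hide (starts within 4 mm of it), 0.045 fully open, towards the vise's +x. About 3 N of friction, no spring: it stays where left. Its hood (30 mm wide, top 25 above vise_seat) reaches 11 mm over the hide's end, 2 mm above the tube: the hide cannot be lifted until the jaw is open about 15 mm.
- jaw_tab (a point): Steel push tab upright at the back of the sliding jaw, 46 mm wide (y), 12 thick (x), 52 tall. The point is on its inner face (towards the hide), 26 below its top and 32 above vise_seat. 26 mm below the point is the flat jaw top, reaching 34 mm from this face towards the hide. x = the opening direction. Moves with the jaw.
- cradle_seat (a point): Where the hide's middle is when fully home in the cradle, 49 mm above the table; the cradle is fixed. x runs along it between its two clips, z up. Grey base 176 x 60 x 6 with a bed 30 wide, 90 long, 22 below this point, and a steel spring clip at each end. The hide goes straight down, tube along x, either way round.
- clip_a (a joint): Spring clip at the cradle's +x end, rad: 0 at rest, grows bent outward. A leaf 34 mm wide hinged at its foot, with a round bar (8 diameter, along y) at rest at x 55 mm, 17 above cradle_seat; top 21 above. The hide's end bends it 4 mm (0.09 rad) to pass; home, the bar is back over the tapered end. Both clips take some 4 to 10 N in all, from 33 mm above home.
- clip_b (a joint): The same at the cradle's -x end (mirror image).
- tweezers: Bystander: aluminium tweezer pair lying in the middle of the board, 132 mm long (its x), 8 tall. Further bystanders not listed: a turntable tray with a vial, ring and jar at the far middle of the board, a dish at its right edge, a 150 mm tall bottle at its far left corner; origin under its base.
- glue_bottle: Bystander: small white bottle, 32 mm across, 75 tall, standing near the middle of the board; origin under its base.
There are look-alikes about, which are no part of the job. What is shaped like the part that bears hide_center but green is not meant.

How it is judged:
By the outcome, as a careful person would: the job done as asked, in the order asked, and still so for the second after the job is handed in, with the robot touching nothing.
It also fails if it takes over 54 s, if anything falls off the work surface, if the arm or the gripper's body presses on something with over 40 N, if the wrist force passes 120 N, or if a joint passes its speed limit or range.

## Working session

There is one attempt and no reset: what is moved stays moved. The work goes in short steps, Python scripts to look and compute and a tool call to move; the robot and the scene stay as the last step left them, time stands still between calls to the robot, and variables do not carry over. Pictures are saved under pics/ and viewed, at most 10 in all, crops included, and the job is handed in when it is done.

Besides the shell and the picture viewer there is one more tool, called as name(argument=value, ...) on one line, values as JSON. carry_out: Moves the arm, as the interface text tells. Its arguments: {"type":"object","properties":{"commands":{"type":"array","items":{"type":"array"}},"squeeze":{"type":"number"}},"required":["commands"]}

```bash
mkdir -p pics
cat > h.py <<'E'
import numpy as np, cv2
from station import ctrl
def cam(n):
    return ctrl.camera(n)
def proj(c,P):
    R=cv2.Rodrigues(np.array(c["rvec"],float))[0]; P=np.atleast_2d(P)
    q=P@R.T+np.array(c["tvec"]).ravel(); s=q[:,:2]/q[:,2:]
    s=s*(1+c["k1"]*(s**2).sum(1,keepdims=True)); K=np.array(c["camera_matrix"])
    return s*[K[0,0],K[1,1]]+K[:2,2]
def ray(c,uv):
    K=np.array(c["camera_matrix"]); d=(np.array(uv,float)-K[:2,2])/[K[0,0],K[1,1]]
    s=d.copy()
    for _ in range(30): s=d/(1+c["k1"]*(s@s))
    R=cv2.Rodrigues(np.array(c["rvec"],float))[0]
    o=-R.T@np.array(c["tvec"]).ravel(); v=R.T@np.array([s[0],s[1],1]); return o,v/np.linalg.norm(v)
def atz(c,uv,z):
    o,v=ray(c,uv); return o+v*(z-o[2])/v[2]
def tri(c1,u1,c2,u2):
    o1,v1=ray(c1,u1);o2,v2=ray(c2,u2)
    t=np.linalg.lstsq(np.c_[v1,-v2],o2-o1,rcond=None)[0]
    a,b=o1+t[0]*v1,o2+t[1]*v2; return (a+b)/2,np.linalg.norm(a-b)
E
python3 - <<'E'
from h import *
np.set_printoptions(precision=4,suppress=True)
print(ctrl.get_obs())
for n in("top","side"):
    c=cam(n); cv2.imwrite(f"pics/{n}0.png",c["img"]); print(n,ray(c,(320,200)))
    for t in("hide_center","vise_seat","jaw_tab","cradle_seat","clip_a","tweezers","glue_bottle"):
        try: print(t,[(np.array(r["at"]),round(r["score"],2)) for r in ctrl.place_of(t,n)][:4])
        except Exception as e: print(t,e)
E
```

```text
{'time_s': 0.0, 'qpos': array([ 1.1374,  0.3005,  1.5216,  0.    ,  1.3207, -0.0666]), 'joint_vel': array([-0.0003, -0.0002,  0.    , -0.0006,  0.0006, -0.0004]), 'tau': array([ -0.0028, -53.1793, -35.2741,   0.0707,   0.0244,  -0.0001]), 'ee_pos': array([0.1971, 0.5131, 0.1817]), 'eef_rot': array([-3.1404, -0.0001,  2.7748]), 'force': array([-0.8413,  0.2557,  0.6337]), 'moment': array([-0.0119,  0.0232,  0.0164]), 'grip_force': 0.0, 'grip_width': 0.09410103012284554}
top (array([0.2662, 0.0572, 1.3903]), array([ 0.1333, -0.025 , -0.9908]))
hide_center [(array([0.2211, 0.3705, 0.0251]), 0.8), (array([0.5323, 0.2276, 0.0479]), 0.79)]
vise_seat [(array([0.5331, 0.2277, 0.0449]), 0.9), (array([0.5097, 0.3067, 0.1095]), 0.3)]
jaw_tab [(array([0.5095, 0.3068, 0.1069]), 0.63), (array([0.6223, 0.0063, 0.0129]), 0.56), (array([0.5321, 0.2274, 0.046 ]), 0.28)]
cradle_seat [(array([ 0.4931, -0.218 ,  0.0541]), 0.6)]
clip_a it knows: cradle_seat, glue_bottle, hide_center, jaw_tab, tweezers, vise_seat
tweezers [(array([0.4317, 0.002 , 0.0116]), 0.45)]
glue_bottle [(array([0.6227, 0.0092, 0.0133]), 0.47)]
side (array([ 0.11  , -0.6238,  0.6479]), array([ 0.333 ,  0.7338, -0.5921]))
hide_center [(array([0.2231, 0.3714, 0.0175]), 0.81), (array([0.5352, 0.2256, 0.0483]), 0.7)]
vise_seat [(array([0.536 , 0.2264, 0.0466]), 0.72)]
jaw_tab [(array([0.5154, 0.3016, 0.1066]), 0.93)]
cradle_seat [(array([ 0.4889, -0.2242,  0.0468]), 0.62)]
clip_a it knows: cradle_seat, glue_bottle, hide_center, jaw_tab, tweezers, vise_seat
tweezers [(array([0.4396, 0.0046, 0.0102]), 0.88), (array([0.6246, 0.0077, 0.0104]), 0.61)]
glue_bottle [(array([0.6232, 0.0054, 0.0072]), 0.89)]
```

View pics/top0.png

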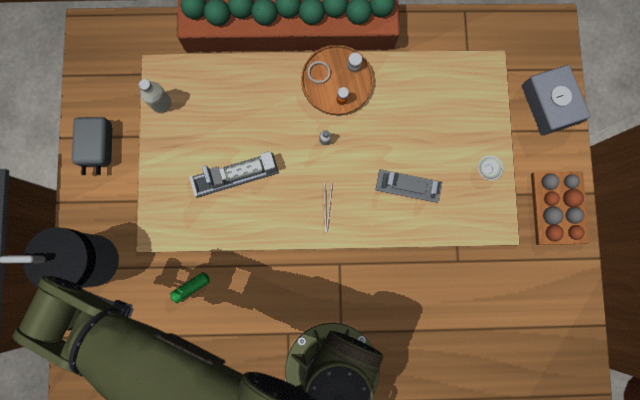

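View pics/side0.png

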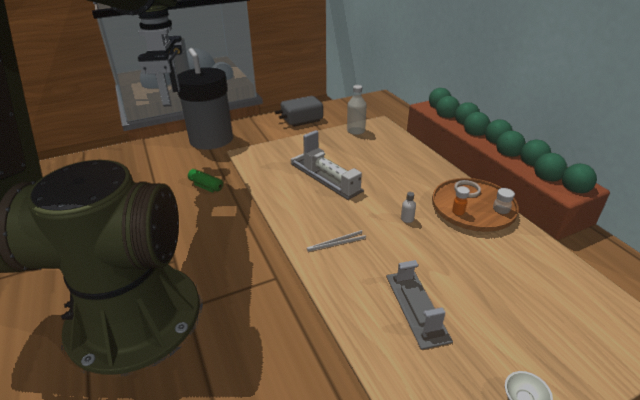

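Run:
```python
from h import *
np.set_printoptions(precision=4,suppress=True)
T=[]
for n,rois in(("top",[(183,140,105,79),(362,150,100,75)]),("side",[(285,125,100,75),(370,250,100,98)])):
    c=cam(n)
    for x,y,w,h in rois: 
        t=cv2.resize(c["img"][y:y+h,x:x+w],(400,300),interpolation=cv2.INTER_CUBIC) if h<90 else cv2.resize(c["img"][y:y+h,x:x+w],(306,300),interpolation=cv2.INTER_CUBIC)
        T.append(cv2.copyMakeBorder(t,0,0,0,400-t.shape[1],0))
    for t,z in(("hide_center",.049),("vise_seat",.03),("jaw_tab",.1),("cradle_seat",.02)):
        try:
          for r in ctrl.outline_of(t,n)[:2]:
            m=r["region"].astype(np.uint8); cs=max(cv2.findContours(m,0,2)[0],key=cv2.contourArea)
            b=cv2.boxPoints(cv2.minAreaRect(cs)); W=np.array([atz(c,p,z)[:2] for p in b])
            d=[W[1]-W[0],W[2]-W[1]]; L=max(d,key=np.linalg.norm)
            print(n,t,round(r["score"],2),"cpx",b.mean(0),"W",W.mean(0),"len",[np.linalg.norm(k) for k in d],"yaw",np.degrees(np.arctan2(L[1],L[0]))%180)
        except Exception as e: print(n,t,e)
cv2.imwrite("pics/t1.png",np.vstack([np.hstack(T[:2]),np.hstack(T[2:])]))
```

```text
top hide_center 0.8 cpx [189.1483 287.1473] W [0.2249 0.367 ] len [np.float64(0.11175248037216048), np.float64(0.037398613106354124)] yaw 121.39471622758097
top hide_center 0.68 cpx [243.1548 168.7954] W [0.5345 0.2268] len [np.float64(0.10187965869821193), np.float64(0.03569038388330734)] yaw 106.81458223345678
top vise_seat 0.94 cpx [232.6001 171.3194] W [0.5321 0.2575] len [np.float64(0.23837278766335607), np.float64(0.08262590495120985)] yaw 106.90773019894122
top jaw_tab 0.91 cpx [213.5 176. ] W [0.5068 0.2964] len [np.float64(0.05907271374242102), np.float64(0.05730016660224329)] yaw 89.02062062281283
top jaw_tab 0.36 cpx [408.7232 185.4861] W [ 0.4736 -0.2046] len [np.float64(0.056328520505174146), np.float64(0.16712621472228742)] yaw 77.3990313462742
top cradle_seat 0.75 cpx [244. 169.] W [0.5397 0.2282] len [np.float64(0.10036238233048617), np.float64(0.033819963151854704)] yaw 103.4048934677361
top cradle_seat 0.57 cpx [408.5193 185.4038] W [ 0.4867 -0.2203] len [np.float64(0.06058666970235894), np.float64(0.177488949737965)] yaw 77.58942559159794
side hide_center 0.95 cpx [205.2234 180.3861] W [0.2185 0.3257] len [np.float64(0.07184425811015567), np.float64(0.1312746567764141)] yaw 121.23399706594245
side hide_center 0.94 cpx [329.1077 169.5615] W [0.5254 0.2325] len [np.float64(0.07841675299116725), np.float64(0.11187403621676381)] yaw 105.99367068941521
side vise_seat 0.76 cpx [331.3527 165.0507] W [0.556 0.292] len [np.float64(0.22721256742636606), np.float64(0.3263269823010338)] yaw 100.21686314057415
side jaw_tab 0.95 cpx [313.5 150.5] W [0.4975 0.2658] len [np.float64(0.05885128962619981), np.float64(0.21368643791288278)] yaw 64.59851579460577
side cradle_seat 0.79 cpx [420.1651 305.3579] W [ 0.4941 -0.2163] len [np.float64(0.0881853732562255), np.float64(0.21159179118270574)] yaw 74.16250228947281
```

View pics/t1.png

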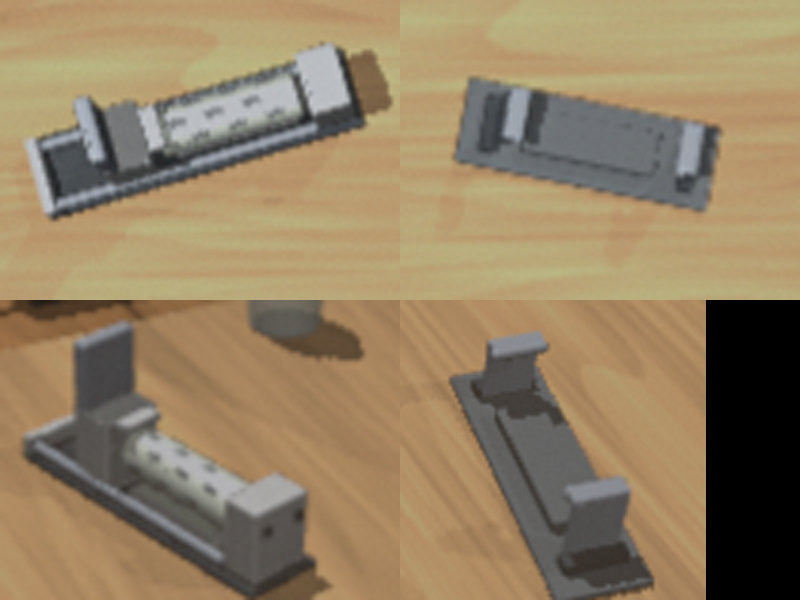

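Run:
```python
from h import *
np.set_printoptions(precision=4,suppress=True)
a,b=cam("top"),cam("side")
T=lambda p:(183+p[0]*105/400,140+p[1]*79/300); S=lambda p:(285+p[0]/4,125+(p[1]-300)/4)
U=lambda p:(362+(p[0]-400)/4,150+p[1]/4); V=lambda p:(370+(p[0]-400)/3.06,250+(p[1]-300)/3.06)
for k,p,q in(("tab lo",(85,160),(75,345)),("tab hi",(76,100),(132,325)),("hide top-mid?",(235,108),(190,455)),("fixed jaw top nr corner",(313,103),(240,497)),("fixed top far R",(335,45),(305,482))):
    print(k,*tri(a,T(p),b,S(q)))
for k,p,q in(("clip L near top",(502,138),(487,345)),("clipL far",(510,90),(547,338)),("clip R lo",(680,178),(567,487)),("clipR far",(690,123),(628,482)),("base L far",(470,78),(0,0)),("base L near",(457,160),(450,378)),("base R far",(720,127),(652,580))):
    if q[0]: print(k,*tri(a,U(p),b,V(q)))
for p in((470,78),(720,127),(707,210),(456,160)): print("base@6mm",atz(a,U(p),.006))
```

```text
tab lo [0.4896 0.3136 0.1158] 0.0026433331369284077
tab hi [0.5317 0.3189 0.1182] 0.006347383512746258
hide top-mid? [0.5305 0.2202 0.071 ] 0.0008119356635169449
fixed jaw top nr corner [0.5358 0.1658 0.0684] 0.0037946358507947872
fixed top far R [0.5737 0.1499 0.0781] 0.0021594924956498313
clip L near top [ 0.4833 -0.1557  0.0654] 0.0014026357470650645
clipL far [ 0.5188 -0.1643  0.0632] 0.007877078019269535
clip R lo [ 0.4555 -0.272   0.0728] 0.005651981814399527
clipR far [ 0.4919 -0.2812  0.0678] 0.00369068102737317
base L near [ 0.4762 -0.1319  0.017 ] 0.0006533586373563944
base R far [ 0.4957 -0.3137  0.0174] 1.7272252839228165e-05
base@6mm [ 0.5348 -0.1443  0.006 ]
base@6mm [ 0.4976 -0.3168  0.006 ]
base@6mm [ 0.4398 -0.3047  0.006 ]
base@6mm [ 0.4776 -0.1326  0.006 ]
```

carry_out(commands=[[1, [0, 0, 0], [0, 0, 0.152]], [1, [0, 0, 0], [0, 0, 0.152]], [1, [0, 0, 0], [0, 0, 0.152]], [1, [0, 0, 0], [0, 0, 0.152]], [1, [0, 0, 0], [0, 0, 0.152]], [1, [0, 0, 0], [0, 0, 0.149]], [1, [-38, 30, 0], [0, 0, 0]], [1, [-38, 30, 0], [0, 0, 0]], [1, [-38, 30, 0], [0, 0, 0]], [1, [-38, 30, 0], [0, 0, 0]]], squeeze=20)

```text
time_s: 2.55
ee_pos: [0.3574, 0.4019, 0.1824]
eef_rot: [3.141, -0.0, 1.866]
force: [0.9, 0.7, 0.4]
grip_width: 0.0008
grip_force: 0.0
```

carry_out(commands=[[1, [-38, 30, 0], [0, 0, 0]], [1, [-38, 30, 0], [0, 0, 0]], [1, [-38, 30, 0], [0, 0, 0]], [1, [-38, 30, 0], [0, 0, 0]], [1, [0, 0, 0], [0, 0, 0]]])

```text
time_s: 3.18
ee_pos: [0.5171, 0.2903, 0.1817]
eef_rot: [-3.141, 0.0, 1.862]
force: [0.0, 0.3, 0.1]
grip_width: 0.0005
grip_force: 0.0
```

carry_out(commands=[[1, [0, 0, 40], [0, 0, 0]], [1, [0, 0, 40], [0, 0, 0]], [1, [0, 0, 14], [0, 0, 0]], [1, [0, 0, 0], [0, 0, 0]]])

```text
time_s: 3.68
ee_pos: [0.5149, 0.2927, 0.0884]
eef_rot: [-3.141, 0.0, 1.866]
force: [-0.4, 0.5, 0.5]
grip_width: 0.0006
grip_force: 0.0
```

Run:
```python
from h import *
print(ctrl.get_obs()["force"],ctrl.get_obs()["ee_pos"])
c=cam("side"); cv2.imwrite("pics/s2.png",cv2.resize(c["img"][90:210,265:405],(700,600),interpolation=cv2.INTER_CUBIC))
print(ctrl.place_of("jaw_tab","side")[:2])
```

```text
[-0.39002289  0.46773746  0.53345063] [0.51494146 0.29269182 0.08842407]
[{'at': [0.5101, 0.3052, 0.1078], 'score': 0.82}]
```

View pics/s2.png

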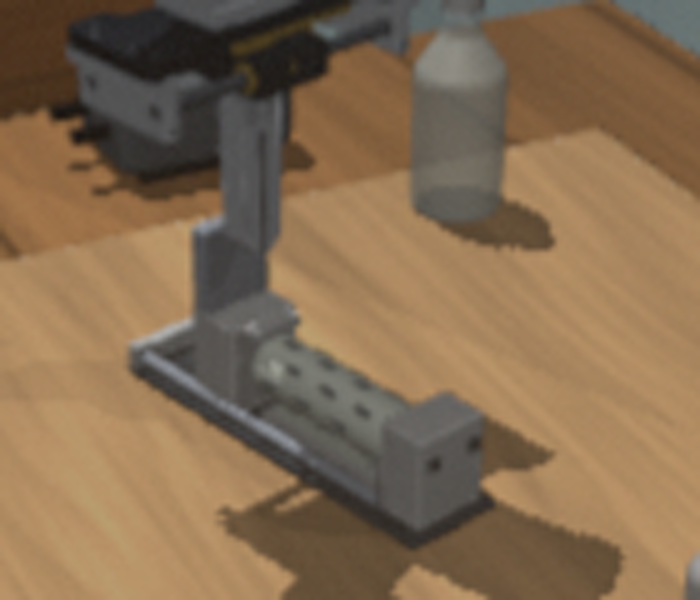

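Run:
```python
from h import *
c=cam("side"); im=cv2.resize(c["img"][90:210,265:405],(700,600),interpolation=cv2.INTER_CUBIC)
s=np.array([.534,.227,.049]); a=np.radians(106.9); X=np.array([np.cos(a),np.sin(a),0]);Y=np.array([-X[1],X[0],0]);Z=np.array([0,0,1])
W=lambda x,y,z:s+x*X+y*Y+z*Z
px=lambda P:(proj(c,np.array(P))-[265,90])*5
f=.083
for L,col in(([W(f,-.023,.006),W(f,.023,.006),W(f,.023,.058),W(f,-.023,.058)],(0,0,255)),([W(-.056,-.023,.023),W(-.056,.023,.023),W(-.086,.023,.023),W(-.086,-.023,.023)],(0,255,0)),([W(-.055,0,.017),W(.044,0,.017)],(255,0,0)),([W(f-.034,-.015,.025),W(f-.034,.015,.025)],(255,255,0))):
    cv2.polylines(im,[px(L).astype(int)],True,col,1)
cv2.imwrite("pics/s3.png",im)
```

```text
(no output)
```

View pics/s3.png

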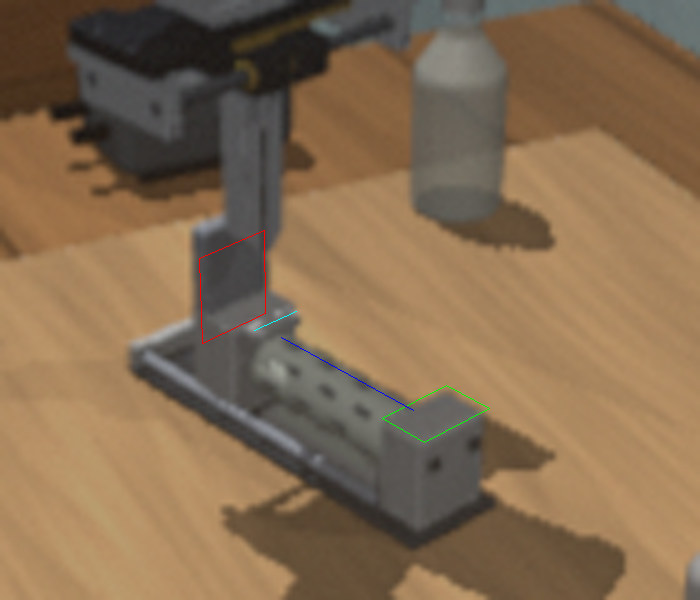

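carry_out(commands=[[1, [3, 0, 3], [0, 0, 0]], [1, [3, 0, 0], [0, 0, 0]]])

```text
time_s: 4.08
ee_pos: [0.5138, 0.2981, 0.0857]
eef_rot: [3.141, 0.0, 1.866]
force: [0.8, -2.0, 0.8]
grip_width: 0.0005
grip_force: 1.6
```

carry_out(commands=[[1, [3, 0, 0], [0, 0, 0]]])

```text
time_s: 4.2
ee_pos: [0.5129, 0.301, 0.0856]
eef_rot: [3.141, 0.0, 1.866]
force: [1.6, -3.5, 2.9]
grip_width: 0.0004
grip_force: 1.6
```

carry_out(commands=[[1, [3, 0, 0], [0, 0, 0]]])

```text
time_s: 4.32
ee_pos: [0.512, 0.3039, 0.0855]
eef_rot: [3.141, 0.0, 1.866]
force: [1.9, -2.4, 2.0]
grip_width: 0.0007
grip_force: 1.6
```

carry_out(commands=[[1, [3, 0, 0], [0, 0, 0]]])

```text
time_s: 4.45
ee_pos: [0.511, 0.3068, 0.0854]
eef_rot: [3.141, 0.0, 1.866]
force: [2.3, -2.4, 3.0]
grip_width: 0.0005
grip_force: 1.6
```

carry_out(commands=[[1, [5, 0, 0], [0, 0, 0]], [1, [5, 0, 0], [0, 0, 0]], [1, [5, 0, 0], [0, 0, 0]], [1, [5, 0, 0], [0, 0, 0]], [1, [5, 0, 0], [0, 0, 0]]])

```text
time_s: 5.08
ee_pos: [0.5035, 0.3309, 0.0852]
eef_rot: [-3.142, 0.0, 1.866]
force: [3.6, -1.8, 1.4]
grip_width: 0.0003
grip_force: 1.7
```

carry_out(commands=[[1, [3, 0, 0], [0, 0, 0]], [1, [2, 0, 0], [0, 0, 0]]])

```text
time_s: 5.32
ee_pos: [0.5021, 0.3355, 0.0851]
eef_rot: [-3.141, 0.0, 1.866]
force: [2.9, -2.8, 0.9]
grip_width: 0.0008
grip_force: 1.6
```

carry_out(commands=[[1, [-6, 0, 0], [0, 0, 0]], [1, [0, 0, -40], [0, 0, 0]], [0, [0, 0, -40], [0, 0, 0]], [0, [0, 0, 0], [0, 0, 0]], [0, [0, 0, 0], [0, 0, 0]]])

```text
time_s: 5.95
ee_pos: [0.5035, 0.3293, 0.1643]
eef_rot: [-3.14, 0.0, 1.866]
force: [0.7, 0.2, -0.4]
grip_width: 0.027
grip_force: 0.0
```

Run:
```python
from h import *
np.set_printoptions(precision=4,suppress=True)
print(ctrl.get_obs()["ee_pos"],ctrl.get_obs()["grip_width"])
T=[]
C={n:cam(n) for n in("top","side")}
for n in C:
    for t in("hide_center","vise_seat","jaw_tab","cradle_seat"):
        print(n,t,[(np.array(r["at"]),round(r["score"],2)) for r in ctrl.place_of(t,n)][:3])
    im=C[n]["img"]; x,y=(183,130) if n=="top" else (285,115)
    T.append(cv2.resize(im[y:y+150,x:x+100],(400,600),interpolation=cv2.INTER_CUBIC) if 0 else cv2.resize(im[y:y+85,x:x+113],(800,600),interpolation=cv2.INTER_CUBIC)[:, :])
cv2.imwrite("pics/o4.png",np.vstack([cv2.resize(t,(400,300)) for t in T]))
```

```text
[0.5035 0.3293 0.1643] 0.026983498980477087
top hide_center [(array([0.5355, 0.2265, 0.0499]), 0.61), (array([0.2227, 0.369 , 0.0237]), 0.54)]
top vise_seat [(array([0.5304, 0.228 , 0.0491]), 0.81)]
top jaw_tab []
top cradle_seat [(array([ 0.4904, -0.2166,  0.0522]), 0.73)]
side hide_center [(array([0.2242, 0.3786, 0.0197]), 0.84), (array([0.5365, 0.2273, 0.05  ]), 0.59)]
side vise_seat [(array([0.5359, 0.2278, 0.045 ]), 0.88), (array([0.6243, 0.0056, 0.0107]), 0.27)]
side jaw_tab [(array([0.5015, 0.3431, 0.1084]), 0.96)]
side cradle_seat [(array([ 0.492 , -0.2212,  0.0473]), 0.86)]
```

View pics/o4.png

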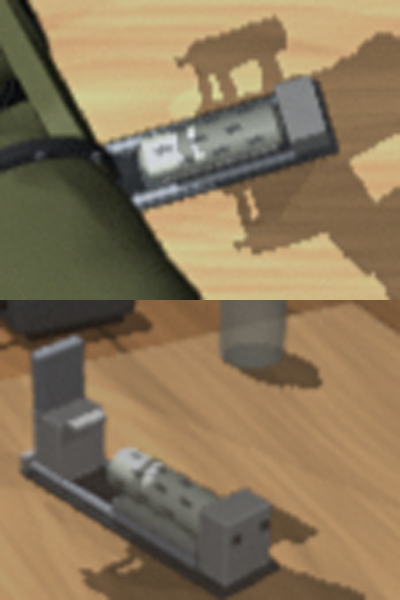

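carry_out(commands=[[0, [-35.5, 0, 0], [0, 0, 0]], [0, [-35.5, 0, 0], [0, 0, 0]], [0, [-35.5, 0, 0], [0, 0, 0]], [0, [0, 0, 20], [0, 0, 0]], [0, [0, 0, 20], [0, 0, 0]], [0, [0, 0, 0], [0, 0, 0]]])

```text
time_s: 7.2
ee_pos: [0.5343, 0.2274, 0.1241]
eef_rot: [-3.139, 0.0, 1.866]
force: [-0.5, 0.4, 0.5]
grip_width: 0.0943
grip_force: 0.0
```

Run:
```python
from h import *
o=ctrl.get_obs();print(o["ee_pos"],o["eef_rot"],o["grip_width"])
c=cam("side"); cv2.imwrite("pics/s5.png",cv2.resize(c["img"][70:210,255:405],(640,600),interpolation=cv2.INTER_CUBIC))
```

```text
[0.53426718 0.22743135 0.12409784] [-3.13908341e+00  1.43183576e-04  1.86566838e+00] 0.09425706645693122
```

View pics/s5.png

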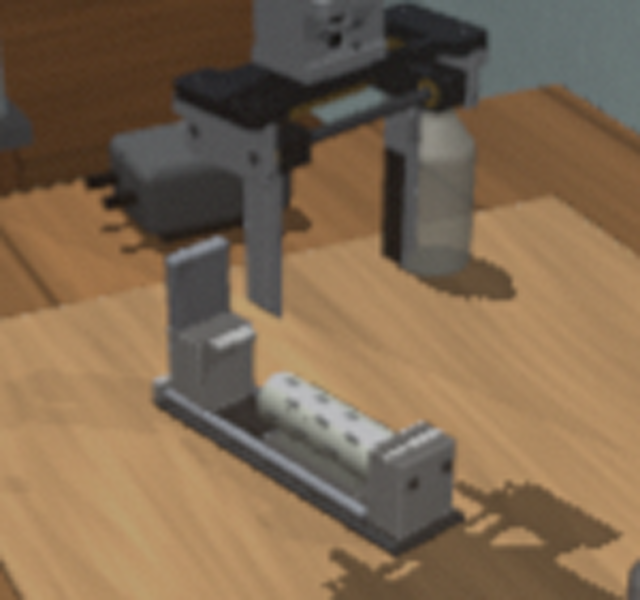

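carry_out(commands=[[0, [0, 0, 30], [0, 0, 0]], [0, [0, 0, 30], [0, 0, 0]], [0, [0, 0, 20], [0, 0, 0]], [0, [0, 0, 11], [0, 0, 0]], [0, [0, 0, 0], [0, 0, 0]]])

```text
time_s: 7.88
ee_pos: [0.535, 0.2278, 0.0345]
eef_rot: [3.142, 0.0, 1.866]
force: [0.2, -0.1, -0.6]
grip_width: 0.0939
grip_force: 0.0
```

carry_out(commands=[[1, [0, 0, 0], [0, 0, 0]], [1, [0, 0, 0], [0, 0, 0]], [1, [0, 0, 0], [0, 0, 0]], [1, [0, 0, 0], [0, 0, 0]], [1, [0, 0, 0], [0, 0, 0]], [1, [0, 0, 0], [0, 0, 0]]], squeeze=30)

```text
time_s: 8.62
ee_pos: [0.5349, 0.2277, 0.0343]
eef_rot: [3.142, -0.0, 1.866]
force: [-0.5, 0.3, 0.7]
grip_width: 0.0374
grip_force: 0.0
```

carry_out(commands=[[1, [0, 0, 0], [0, 0, 0]], [1, [0, 0, 0], [0, 0, 0]], [1, [0, 0, 0], [0, 0, 0]]])

```text
time_s: 9.0
ee_pos: [0.5349, 0.2277, 0.0343]
eef_rot: [-3.142, 0.0, 1.866]
force: [-1.4, 0.4, 2.3]
grip_width: 0.0269
grip_force: 25.6
```

carry_out(commands=[[1, [0, 0, -6], [0, 0, 0]], [1, [0, 0, -12], [0, 0, 0]], [1, [0, 0, -20], [0, 0, 0]], [1, [0, 0, -30], [0, 0, 0]], [1, [0, 0, -40], [0, 0, 0]], [1, [0, 0, -32], [0, 0, 0]], [1, [0, 0, 0], [0, 0, 0]]])

```text
time_s: 9.88
ee_pos: [0.5359, 0.2281, 0.1771]
eef_rot: [3.137, -0.0, 1.866]
force: [0.2, -0.4, -2.1]
grip_width: 0.0265
grip_force: 24.4
```

Run:
```python
from h import *
np.set_printoptions(precision=4,suppress=True)
T=[]
for n,(x,y) in(("top",(180,100)),("side",(290,50))):
    c=cam(n)
    print(n,[(np.array(r["at"]),round(r["score"],2)) for r in ctrl.place_of("hide_center",n)][:3])
    T.append(cv2.resize(c["img"][y:y+120,x:x+80],(400,600),interpolation=cv2.INTER_CUBIC))
cv2.imwrite("pics/g6.png",np.hstack(T))
o=ctrl.get_obs();print(o["moment"],o["force"])
```

```text
top [(array([0.2245, 0.3715, 0.0256]), 0.7)]
side [(array([0.2241, 0.3755, 0.0211]), 0.79), (array([0.5344, 0.2255, 0.1867]), 0.73)]
[-0.045   0.0791  0.0065] [ 0.7168 -0.0074 -2.1404]
```

View pics/g6.png

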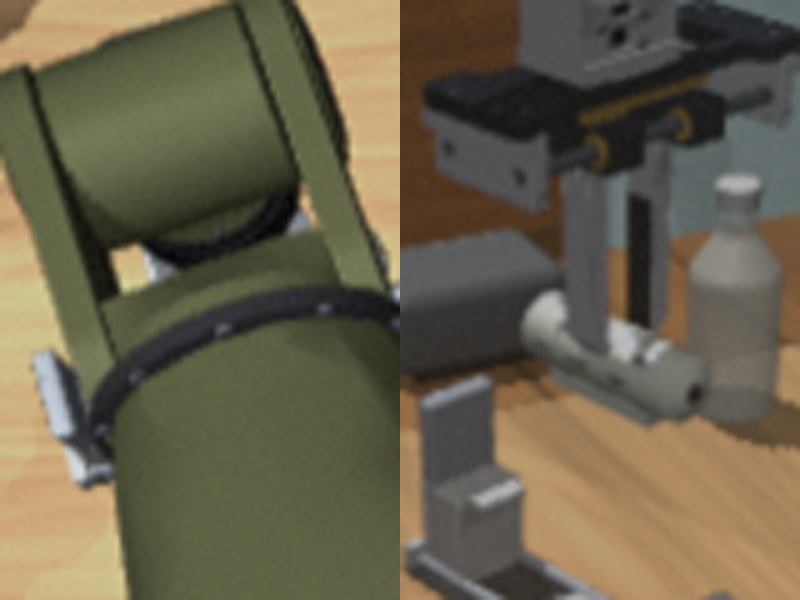

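Run:
```python
from h import *
c=cam("side"); o=ctrl.get_obs(); e=o["ee_pos"]; a=1.866
X=np.array([np.cos(a),np.sin(a),0]);Y=np.array([-X[1],X[0],0])
im=cv2.resize(c["img"][50:170,280:380],(500,600),interpolation=cv2.INTER_CUBIC); ims=[]
for dz in(.0147,.0,-.010):
    m=im.copy(); C=e+[0,0,dz]
    px=lambda P:((proj(c,np.array(P))-[280,50])*5).astype(int)
    t=np.linspace(0,2*np.pi,30)
    for x,r in((-.055,.008),(-.05,.017),(.05,.017),(0,.017)): cv2.polylines(m,[px([C+x*X+r*np.cos(q)*Y+[0,0,r*np.sin(q)] for q in t])],True,(0,0,255),1)
    cv2.polylines(m,[px([C+x*X+y*Y+[0,0,-.022] for x,y in((-.035,-.012),(-.035,.012),(.035,.012),(.035,-.012))])],True,(255,0,0),1)
    cv2.circle(m,tuple(px([e+.0132*Y+[0,0,0]])[0]),3,(0,255,0),-1)
    cv2.circle(m,tuple(px([e-.0132*Y+[0,0,0]])[0]),3,(0,255,0),-1)
    ims.append(m[150:470,170:430])
cv2.imwrite("pics/g7.png",np.hstack(ims))
```

```text
(no output)
```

View pics/g7.png

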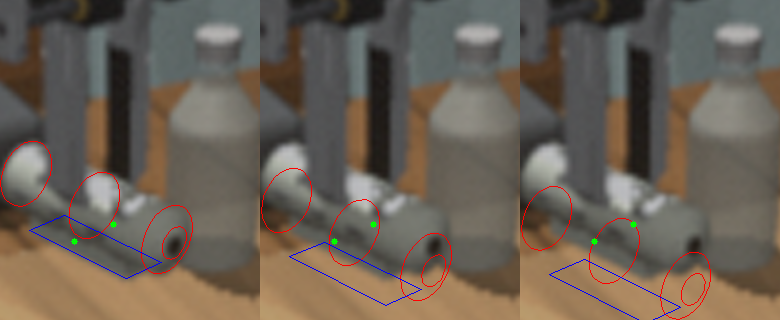

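```bash
cat > fit.py <<'E'
from h import *
from scipy.optimize import minimize
np.set_printoptions(precision=4,suppress=True)
def box(x0,x1,y,z0,z1): return np.array([[x,s*y,z] for x in(x0,x1) for s in(-1,1) for z in(z0,z1)])
parts=[box(-.088,.088,.030,0,.006)]+[box(*sorted((s*.051,s*.061)),.017,.006,.070) for s in(-1,1)]
D=[]
for n in("top","side"):
    c=cam(n); r=[r for r in ctrl.outline_of("cradle_seat",n)]
    r=[q for q in r if abs(np.argwhere(q["region"]).mean(0)[1]-(409 if n=="top" else 420))<15][0]
    D.append((c,r["region"].astype(np.uint8)))
k=4
def iou(p,c,m):
    R=np.array([[np.cos(p[2]),-np.sin(p[2]),0],[np.sin(p[2]),np.cos(p[2]),0],[0,0,1]])
    M=np.zeros((400*k,640*k),np.uint8)
    for b in parts:
        u=proj(c,b@R.T+[p[0],p[1],0]); cv2.fillConvexPoly(M,cv2.convexHull(((u+.5)*k).astype(np.int32)),1)
    B=cv2.resize(m,None,fx=k,fy=k,interpolation=0)
    return -(M&B).sum()/(M|B).sum()
p0=np.array([.490,-.221,1.355])
S=p0+np.array([[0,0,0],[.006,0,0],[0,.006,0],[0,0,.05]])
for nm,L in(("top",D[:1]),("side",D[1:]),("both",D)):
    r=minimize(lambda p:sum(iou(p,*d) for d in L),p0,method="Nelder-Mead",options=dict(initial_simplex=S,xatol=1e-4,fatol=1e-5)); print(nm,r.x,np.degrees(r.x[2]),r.fun)
E
python3 fit.py
```

```text
top [ 0.6033 -0.1977  0.8328] 47.714651938950354 0.0
side [ 0.566  -0.369   1.6383] 93.86958543559999 0.0
both [ 0.659  -0.212   0.3118] 17.864258167937106 0.0fit.py:18: RuntimeWarning: overflow encountered in scalar negative
  return -(M&B).sum()/(M|B).sum()
```

```bash
sed -i 's/return -(M&B).sum()/return -float((M\&B).sum())/' fit.py; python3 fit.py
```

```text
Traceback (most recent call last):
  File "fit.py", line 9, in <module>
    r=[q for q in r if abs(np.argwhere(q["region"]).mean(0)[1]-(409 if n=="top" else 420))<15][0]
      ~~~~~~~~~~~~~~~~~~~~~~~~~~~~~~~~~~~~~~~~~~~~~~~~~~~~~~~~~~~~~~~~~~~~~~~~~~~~~~~~~~~~~~~~^^^
IndexError: list index out of range
```

```bash
python3 - <<'E'
s=open('fit.py').read()
a=s.index("    c=cam(n)"); b=s.index("    D.append")
s=s[:a]+'''    for _ in range(6):
        c=cam(n); r=[q for q in ctrl.outline_of("cradle_seat",n) if abs(np.argwhere(q["region"]).mean(0)[1]-(409 if n=="top" else 420))<15]
        if r: break
    r=r[0]
'''+s[b:]
open('fit.py','w').write(s)
E
python3 fit.py
```

```text
top [ 0.4894 -0.2237  1.3568] 77.73626702535734 -0.9524905911002878
side [ 0.4942 -0.2145  1.356 ] 77.69421405135296 -0.9196216998343364
both [ 0.4912 -0.221   1.3598] 77.91328634236838 -1.7803470001347956
```

carry_out(commands=[[1, [0, 0, 0], [0, 0, 0.127]], [1, [0, 0, 0], [0, 0, 0.128]], [1, [0, 0, 0], [0, 0, 0.127]], [1, [0, 0, 0], [0, 0, 0.127]], [1, [-20, 2, 0], [0, 0, 0]]])

```text
time_s: 11.25
ee_pos: [0.5324, 0.2078, 0.1741]
eef_rot: [-3.141, 0.0, 1.358]
force: [0.3, 0.5, -1.6]
grip_width: 0.0271
grip_force: 24.4
```

carry_out(commands=[[1, [-43, 5, 0], [0, 0, 0]], [1, [-43, 5, 0], [0, 0, 0]], [1, [-43, 5, 0], [0, 0, 0]], [1, [-43, 5, 0], [0, 0, 0]], [1, [-43, 5, 0], [0, 0, 0]], [1, [-43, 5, 0], [0, 0, 0]], [1, [-43, 5, 0], [0, 0, 0]], [1, [-43, 5, 0], [0, 0, 0]], [1, [-43, 5, 0], [0, 0, 0]], [1, [-41, 4, 0], [0, 0, 0]]])

```text
time_s: 12.5
ee_pos: [0.4885, -0.223, 0.1744]
eef_rot: [3.141, 0.0, 1.359]
force: [0.7, 0.0, -1.9]
grip_width: 0.0266
grip_force: 24.4
```

carry_out(commands=[[1, [0, 0, 30], [0, 0, 0]], [1, [0, 0, 20], [0, 0, 0]], [1, [0, 0, 0], [0, 0, 0]]])

```text
time_s: 12.88
ee_pos: [0.4883, -0.2212, 0.1232]
eef_rot: [-3.139, -0.001, 1.358]
force: [0.2, 0.1, 0.0]
grip_width: 0.0271
grip_force: 24.5
```

carry_out(commands=[[1, [1, 2.5, 22], [0, 0, 0]], [1, [0, 0, 20], [0, 0, 0]], [1, [0, 0, 0], [0, 0, 0]]])

```text
time_s: 13.25
ee_pos: [0.4917, -0.2205, 0.0823]
eef_rot: [-3.14, -0.0, 1.358]
force: [0.2, -0.3, -0.5]
grip_width: 0.0271
grip_force: 24.5
```

Run:
```python
from h import *
np.set_printoptions(precision=4,suppress=True)
o=ctrl.get_obs();print(o["ee_pos"],o["eef_rot"],o["force"])
for n in("side","top","side"):
    c=cam(n)
    for t in("hide_center","cradle_seat"): print(n,t,[(np.array(r["at"]),round(r["score"],2)) for r in ctrl.place_of(t,n)][:3])
# hide outline IoU against model swept along tube axis, sideways
a=o["eef_rot"][2]; X=np.array([np.cos(a),np.sin(a),0]);Y=np.array([-X[1],X[0],0])
c=cam("side"); rs=[r for r in ctrl.outline_of("hide_center","side") if np.argwhere(r["region"]).mean(0)[1]>300]
if rs:
    m=rs[0]["region"]; print(rs[0]["score"],m.sum())
    q=np.linspace(0,2*np.pi,24); P=[[x,r*np.cos(t),r*np.sin(t)] for x,r in((-.055,.008),(-.05,.017),(.05,.017),(.055,.008)) for t in q]
    P=np.array(P)
    ys,xs=np.nonzero(m); d=X; 
    u0,u1=proj(c,np.array([o["ee_pos"]+[0,0,.0147]-.05*X,o["ee_pos"]+[0,0,.0147]+.05*X])); ax=(u1-u0)/np.linalg.norm(u1-u0)
    u=proj(c,o["ee_pos"]+[0,0,.0147]+P[:,[0]]*X+P[:,[1]]*Y+P[:,[2]]*[0,0,1])
    s=np.c_[xs,ys]@ax; print("along px obs",s.min(),s.max(),"model",(u@ax).min(),(u@ax).max(),"px per m",np.linalg.norm(u1-u0)/.1)
```

```text
[ 0.4917 -0.2205  0.0823] [-3.1405 -0.0003  1.358 ] [ 0.2004 -0.2636 -0.4672]
side hide_center [(array([ 0.492 , -0.2219,  0.0945]), 0.75), (array([0.2259, 0.375 , 0.0188]), 0.72)]
side cradle_seat [(array([ 0.4878, -0.223 ,  0.046 ]), 0.78)]
top hide_center [(array([0.223 , 0.3717, 0.0228]), 0.96), (array([ 0.4931, -0.2195,  0.1006]), 0.69)]
top cradle_seat []
side hide_center [(array([0.2231, 0.3767, 0.0214]), 0.92), (array([ 0.4925, -0.2231,  0.1007]), 0.79)]
side cradle_seat [(array([ 0.4908, -0.224 ,  0.0452]), 0.93)]
0.83 886
along px obs -479.5311724767732 -421.0928319222823 model -480.1832997097319 -421.3280582208705 px per m 467.88414495108714
```

carry_out(commands=[[1, [0, 0, 8], [0, 0, 0]], [1, [0, 0, 5], [0, 0, 0]], [1, [0, 0, 3], [0, 0, 0]], [1, [0, 0, 0], [0, 0, 0]]])

```text
time_s: 14.3
ee_pos: [0.4921, -0.2203, 0.066]
eef_rot: [-3.141, -0.0, 1.357]
force: [-0.1, -0.4, 1.0]
grip_width: 0.0009
grip_force: 0.0
```

carry_out(commands=[[1, [0, 0, 4], [0, 0, 0]], [1, [0, 0, 4], [0, 0, 0]]])

```text
time_s: 14.55
ee_pos: [0.4925, -0.2205, 0.0583]
eef_rot: [3.141, 0.0, 1.357]
force: [-0.1, 0.5, 4.8]
grip_width: 0.0
grip_force: 1.9
```

carry_out(commands=[[1, [0, 0, 4], [0, 0, 0]], [1, [0, 0, 4], [0, 0, 0]]])

```text
time_s: 14.8
ee_pos: [0.4924, -0.2203, 0.0501]
eef_rot: [3.141, -0.0, 1.357]
force: [0.6, 3.5, 6.7]
grip_width: 0.0005
grip_force: 3.0
```

Run:
```python
from h import *
np.set_printoptions(precision=4,suppress=True)
T=[]
for n,(x,y) in(("top",(360,140)),("side",(375,220))):
    c=cam(n)
    for t in("hide_center","cradle_seat"): print(n,t,[(np.array(r["at"]),round(r["score"],2)) for r in ctrl.place_of(t,n)][:3])
    T.append(cv2.resize(c["img"][y:y+120,x:x+80],(400,600),interpolation=cv2.INTER_CUBIC))
cv2.imwrite("pics/f8.png",np.hstack(T))
```

```text
top hide_center [(array([0.2214, 0.3688, 0.0266]), 0.96), (array([ 0.4935, -0.2266,  0.0561]), 0.45)]
top cradle_seat []
side hide_center [(array([0.2244, 0.3757, 0.0205]), 0.91), (array([ 0.4912, -0.2254,  0.0521]), 0.6)]
side cradle_seat [(array([ 0.4934, -0.2195,  0.0483]), 0.93)]
```

View pics/f8.png

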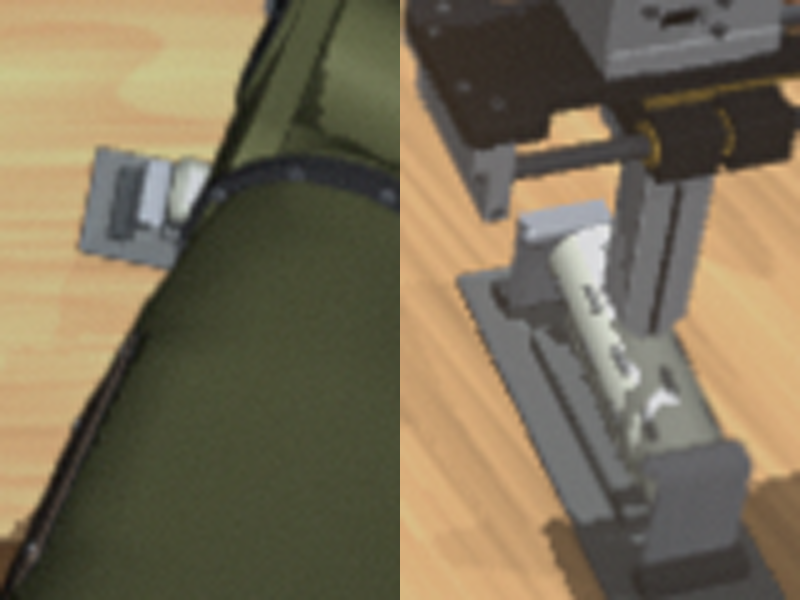

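Run:
```python
from h import *
np.set_printoptions(precision=4,suppress=True)
c=cam("side")
def z_at(e,a,yo,xo,uv):
    X=np.array([np.cos(a),np.sin(a)]);Y=np.array([-X[1],X[0]]); P=np.array(e[:2])+xo*X+yo*Y
    zs=np.linspace(0,.3,601); u=proj(c,np.c_[np.tile(P,(601,1)),zs]); i=np.argmin(abs(u[:,1]-uv[1])); return zs[i],u[i],uv
# s5: open finger, two bottom corners seen (245,300) and (280,315) in 640x600 crop of 150x140
S5=lambda p:np.array([255+p[0]*150/640,70+p[1]*140/600])
for yo,xo,p in((.0595,.008,(247,300)),(.0595,-.008,(280,317)),(.047,-.008,(282,312))): print("s5 TCP .124:",z_at([.5343,.2274],1.866,yo,xo,S5(p)))
F8=lambda p:np.array([375+(p[0]-400)/5,220+p[1]/5])
for yo,xo,p in((.0125,-.008,(612,325)),(0,-.008,(648,335)),(-.0125,-.008,(690,318))): print("f8 TCP .050:",z_at([.4924,-.2203],1.357,yo,xo,F8(p)))
S2=lambda p:np.array([265+p[0]/5,90+p[1]/5])
for yo,xo,p in((.0,-.008,(258,245)),(-.0125,-.008,(275,245))): print("s2 TCP .088:",z_at([.515,.2927],1.866,yo,xo,S2(p)))
```

```text
s5 TCP .124: (np.float64(0.1545), array([312.697 , 140.0061]), array([312.8906, 140.    ]))
s5 TCP .124: (np.float64(0.15), array([317.1143, 143.9796]), array([320.625 , 143.9667]))
s5 TCP .124: (np.float64(0.1485), array([320.9881, 142.8091]), array([321.0938, 142.8   ]))
f8 TCP .050: (np.float64(0.08), array([418.4684, 285.0906]), array([417.4, 285. ]))
f8 TCP .050: (np.float64(0.07200000000000001), array([424.4633, 286.9288]), array([424.6, 287. ]))
f8 TCP .050: (np.float64(0.0775), array([431.4124, 283.5462]), array([433. , 283.6]))
s2 TCP .088: (np.float64(0.115), array([317.2464, 138.9607]), array([316.6, 139. ]))
s2 TCP .088: (np.float64(0.1105), array([320.8091, 138.9303]), array([320., 139.]))
```

carry_out(commands=[[1, [0, 0, -20], [0, 0, 0]], [1, [0, 0, -40], [0, 0, 0]], [0, [0, 0, -30], [0, 0, 0]], [0, [0, 0, 0], [0, 0, 0]], [0, [0, 0, 0], [0, 0, 0]], [0, [0, 0, 0], [0, 0, 0]], [0, [0, 0, 0], [0, 0, 0]]])

```text
time_s: 16.02
ee_pos: [0.492, -0.2203, 0.1395]
eef_rot: [-3.14, -0.0, 1.357]
force: [-0.0, 0.4, -0.6]
grip_width: 0.0469
grip_force: 0.0
```

```bash
cat > hf.py <<'E'
from h import *
from scipy.optimize import minimize
from scipy.spatial.transform import Rotation as Ro
np.set_printoptions(precision=4,suppress=True)
o=ctrl.get_obs();print(o["ee_pos"],o["eef_rot"],o["grip_width"])
q=np.linspace(0,2*np.pi,24)
tube=np.array([[x,r*np.cos(t),r*np.sin(t)] for x,r in((-.055,.008),(-.05,.017),(.05,.017),(.055,.008)) for t in q])
foot=np.array([[x,y,z] for x in(-.035,.035) for y in(-.012,.012) for z in(-.022,-.012)])
V=[]
for n in("side","side","top","side","top"):
    c=cam(n)
    for t in("hide_center","cradle_seat"):
        print(n,t,[(np.array(r["at"]),round(r["score"],2)) for r in ctrl.place_of(t,n) if r["at"][1]<0])
    for r in ctrl.outline_of("hide_center",n):
        yx=np.argwhere(r["region"]).mean(0)
        if (yx[1]>380): V.append((c,r["region"].astype(np.uint8),n,yx)); print(n,"reg",r["region"].sum(),yx,r["score"])
k=4
def cost(p,L):
    R=Ro.from_euler("ZYX",[p[3],p[4],0]).as_matrix(); s=0
    for c,m,_,_ in L:
        M=np.zeros((400*k,640*k),np.uint8)
        for b in(tube,foot): cv2.fillConvexPoly(M,cv2.convexHull(((proj(c,b@R.T+p[:3])+.5)*k).astype(np.int32)),1)
        B=cv2.resize(m,None,fx=k,fy=k,interpolation=0); s-=float((M&B).sum())/float((M|B).sum())
    return s/len(L)
p0=np.array([.492,-.224,.055,1.357,0.])
S=p0+np.vstack([np.zeros(5),np.diag([.005,.005,.008,.05,.1])])
r=minimize(cost,p0,(V,),method="Nelder-Mead",options=dict(initial_simplex=S,xatol=1e-4,fatol=1e-5,maxiter=400)); print(r.x,r.fun,"pitch + = +x end down")
E
python3 hf.py
```

```text
[ 0.492  -0.2203  0.1395] [-3.1404 -0.0003  1.3567] 0.04689297558001356
side hide_center [(array([ 0.4941, -0.2263,  0.0545]), 0.94)]
side cradle_seat [(array([ 0.4912, -0.2208,  0.0489]), 0.97)]
side reg 967 [289.7125 420.6194] 0.59
side hide_center [(array([ 0.4962, -0.2244,  0.0541]), 0.65)]
side cradle_seat [(array([ 0.4943, -0.2199,  0.0479]), 0.57)]
top hide_center [(array([ 0.4946, -0.227 ,  0.0523]), 0.45)]
top cradle_seat [(array([ 0.4883, -0.2161,  0.0509]), 0.72)]
top reg 133 [177.0301 398.5263] 0.63
side hide_center [(array([ 0.4919, -0.2273,  0.0512]), 0.62)]
side cradle_seat [(array([ 0.4906, -0.2214,  0.0478]), 0.8)]
side reg 968 [289.8915 420.97  ] 0.56
top hide_center []
top cradle_seat [(array([ 0.4891, -0.2198,  0.0545]), 0.66)]
top reg 121 [177.6446 398.1653] 0.67
[ 0.4973 -0.2109  0.0503  1.2021  0.1894] -0.5690100738126652 pitch + = +x end down
```

carry_out(commands=[[0, [10, 0, -30], [0, 0, 0]], [0, [50, 0, 0], [0, 0, 0]], [0, [50, 0, 0], [0, 0, 0]], [0, [50, 0, 0], [0, 0, 0]], [0, [50, 0, 0], [0, 0, 0]], [0, [0, 0, 0], [0, 0, 0]]])

```text
time_s: 17.77
ee_pos: [0.5371, -0.0126, 0.1702]
eef_rot: [-3.142, -0.0, 1.361]
force: [-0.6, -0.2, 0.1]
grip_width: 0.0941
grip_force: 0.0
```

```bash
python3 hf.py
```

```text
[ 0.5371 -0.0126  0.1702] [-3.1416 -0.0002  1.3605] 0.0940647383540024
side hide_center [(array([ 0.4942, -0.2258,  0.0506]), 0.69)]
side cradle_seat [(array([ 0.4903, -0.2233,  0.0488]), 0.72)]
side reg 950 [289.6926 420.8105] 0.67
side hide_center [(array([ 0.4912, -0.229 ,  0.0551]), 0.92)]
side cradle_seat [(array([ 0.491 , -0.2214,  0.0491]), 0.89)]
side reg 993 [290.4491 420.5176] 0.58
top hide_center [(array([ 0.4942, -0.2277,  0.0533]), 0.78)]
top cradle_seat [(array([ 0.4906, -0.22  ,  0.0516]), 0.77)]
top reg 414 [181.0942 411.413 ] 0.67
side hide_center [(array([ 0.4957, -0.2242,  0.0538]), 0.9)]
side cradle_seat [(array([ 0.4913, -0.22  ,  0.0467]), 0.89)]
side reg 947 [289.4784 420.699 ] 0.72
top hide_center [(array([ 0.4931, -0.2255,  0.0514]), 0.56)]
top cradle_seat [(array([ 0.4879, -0.2184,  0.0503]), 0.88)]
top reg 507 [181.0039 412.4379] 0.98
[ 0.4907 -0.2188  0.0602  1.2087  0.1836] -0.8634284706724143 pitch + = +x end down
```

```bash
cat > hf2.py <<'E'
exec(open("hf.py").read().split("k=4")[0].replace("print(n,t","0 and print(n,t").replace('("side","side","top","side","top")','("side","side","side","top","top","top","top")'))
k=3
cx=np.array([.491,-.221,0]); Rc=Ro.from_euler("z",1.357).as_matrix()
clips=[np.array([[s*x,y,z] for x in(.050,.066) for y in(-.018,.018) for z in(.006,.072)]) for s in(-1,1)]
ign={}
for c,m,n,_ in V:
    M=np.zeros((400*k,640*k),np.uint8)
    for b in clips[:1] if n=="side" else clips: cv2.fillConvexPoly(M,cv2.convexHull(((proj(c,b@Rc.T+cx)+.5)*k).astype(np.int32)),1)
    ign[n]=cv2.dilate(M,np.ones((5,5)))==0
def cost(p,L):
    R=Ro.from_euler("ZYX",[p[3],p[4],0]).as_matrix(); s=0
    for c,m,n,_ in L:
        M=np.zeros((400*k,640*k),np.uint8)
        for b in(tube,foot): cv2.fillConvexPoly(M,cv2.convexHull(((proj(c,b@R.T+p[:3])+.5)*k).astype(np.int32)),1)
        B=cv2.resize(m,None,fx=k,fy=k,interpolation=0); g=ign[n]
        s-=float((M&B)[g].sum())/float((M|B)[g].sum())*(1/sum(v[2]==n for v in L))
    return s
for p0 in([.493,-.226,.055,1.357,0.],[.493,-.226,.055,1.25,.15],[.493,-.226,.055,1.35,-.15]):
    p0=np.array(p0); S=p0+np.vstack([np.zeros(5),np.diag([.004,.004,.006,.05,.08])])
    r=minimize(cost,p0,(V,),method="Nelder-Mead",options=dict(initial_simplex=S,xatol=1e-4,fatol=1e-5,maxiter=300))
    d=Rc.T@(r.x[:3]-cx); print(r.x,r.fun,"cradle frame",d)
for c,m,n,_ in V:
    ct=max(cv2.findContours(m,0,2)[0],key=cv2.contourArea); print(n,cv2.minAreaRect(ct))
    for (yw,pt,z) in((1.357,0,.049),(1.21,0,.055),(1.357,.18,.055),(1.357,-.18,.055)):
        u=proj(c,np.array([[-.05,0,0],[.05,0,0]])@Ro.from_euler("ZYX",[yw,pt,0]).as_matrix().T+[.493,-.226,z]); print("   ",yw,pt,np.degrees(np.arctan2(*(u[1]-u[0])[::-1])),u.mean(0)) if n!="x" else 0
E
python3 hf2.py
```

```text
[ 0.5369 -0.0152  0.1703] [ 3.1415 -0.      1.3569] 0.09404677098029333
side reg 860 [288.5372 420.2663] 0.74
side reg 912 [289.08   420.6458] 0.72
side reg 908 [289.4394 420.5253] 0.74
top reg 462 [181.4242 412.5758] 0.92
top reg 515 [181.1515 411.8369] 0.94
top reg 543 [181.5009 412.337 ] 0.7
top reg 804 [187.5498 405.9403] 0.32
top reg 531 [181.0301 412.7213] 0.59
[ 0.4927 -0.222   0.0544  1.3045 -0.0066] -1.685156880666543 cradle frame [-0.0006 -0.0018  0.0544]
[ 0.4922 -0.2214  0.056   1.2794  0.0728] -1.6776246269441029 cradle frame [-0.0001 -0.0013  0.056 ]
[ 0.4921 -0.2245  0.053   1.3429 -0.1465] -1.6889872750614061 cradle frame [-0.0032 -0.0018  0.053 ]
side ((420.25164794921875, 288.031982421875), (47.77680206298828, 19.475120544433594), 68.62937927246094)
    1.357 0 -118.61116028375253 [423.6751 295.4054]
    1.21 0 -109.36033543740142 [423.9304 293.2261]
    1.357 0.18 -124.89643990107858 [424.2146 293.0938]
    1.357 -0.18 -113.92847485118926 [423.9895 293.1389]
side ((420.12530517578125, 289.1063537597656), (50.4227180480957, 20.22247886657715), 64.29004669189453)
   
[... 1417 characters left out ...]
0.9099]
    1.357 -0.18 -166.6220391569366 [412.9907 180.8633]
top ((408.7317199707031, 185.5853729248047), (63.13810348510742, 21.09259605407715), 12.094757080078125)
    1.357 0 -168.84698023053247 [412.6487 181.273 ]
    1.21 0 -160.60718990141328 [413.1166 180.8948]
    1.357 0.18 -170.94078936712523 [413.2258 180.9099]
    1.357 -0.18 -166.6220391569366 [412.9907 180.8633]
top ((412.7647399902344, 180.94119262695312), (39.290767669677734, 14.067066192626953), 14.03624439239502)
    1.357 0 -168.84698023053247 [412.6487 181.273 ]
    1.21 0 -160.60718990141328 [413.1166 180.8948]
    1.357 0.18 -170.94078936712523 [413.2258 180.9099]
    1.357 -0.18 -166.6220391569366 [412.9907 180.8633]
```

carry_out(commands=[[1, [-46, 0, 0], [0, 0, 0]], [1, [-46, 0, 0], [0, 0, 0]], [1, [-46, 0, 0], [0, 0, 0]], [1, [-45, 0, 0], [0, 0, 0]], [1, [0, 0, 30], [0, 0, 0]], [1, [0, 0, 30], [0, 0, 0]], [1, [0, 0, 30], [0, 0, 0]], [1, [0, 0, 15], [0, 0, 0]], [1, [0, 0, 5], [0, 0, 0]], [1, [0, 0, 0], [0, 0, 0]]])

```text
time_s: 20.72
ee_pos: [0.4983, -0.1942, 0.0608]
eef_rot: [3.141, 0.0, 1.357]
force: [-0.5, 0.6, -0.5]
grip_width: 0.0005
grip_force: 0.0
```

carry_out(commands=[[1, [0, 0, 3], [0, 0, 0]]])

```text
time_s: 20.85
ee_pos: [0.4986, -0.1943, 0.0582]
eef_rot: [3.14, 0.0, 1.357]
force: [-1.2, 0.5, 0.1]
grip_width: 0.0005
grip_force: 0.0
```

carry_out(commands=[[1, [0, 0, 3], [0, 0, 0]]])

```text
time_s: 20.98
ee_pos: [0.4982, -0.1941, 0.0546]
eef_rot: [3.141, 0.0, 1.357]
force: [0.6, -0.3, 0.6]
grip_width: 0.0005
grip_force: 0.0
```

carry_out(commands=[[1, [0, 0, 3], [0, 0, 0]]])

```text
time_s: 21.1
ee_pos: [0.4982, -0.194, 0.0514]
eef_rot: [3.141, -0.0, 1.357]
force: [2.0, 2.5, 3.8]
grip_width: 0.0004
grip_force: 1.5
```

carry_out(commands=[[1, [0, 0, 3], [0, 0, 0]]])

```text
time_s: 21.22
ee_pos: [0.498, -0.194, 0.0482]
eef_rot: [3.141, 0.0, 1.357]
force: [0.6, -0.6, 0.6]
grip_width: -0.0
grip_force: 0.1
```

carry_out(commands=[[1, [0, 0, 2], [0, 0, 0]]])

```text
time_s: 21.35
ee_pos: [0.4978, -0.194, 0.0459]
eef_rot: [-3.141, 0.0, 1.357]
force: [-0.2, -0.4, 0.2]
grip_width: 0.0003
grip_force: 0.0
```

carry_out(commands=[[1, [0, 0, 2], [0, 0, 0]]])

```text
time_s: 21.48
ee_pos: [0.4979, -0.1941, 0.044]
eef_rot: [-3.141, 0.0, 1.357]
force: [0.4, 0.2, -0.4]
grip_width: 0.0001
grip_force: 0.0
```

carry_out(commands=[[1, [0, 0, 2], [0, 0, 0]]])

```text
time_s: 21.6
ee_pos: [0.4984, -0.1942, 0.0428]
eef_rot: [3.141, 0.0, 1.357]
force: [-2.7, 3.0, 20.1]
grip_width: 0.0008
grip_force: 9.8
```

carry_out(commands=[[1, [0, 0, 1.5], [0, 0, 0]]])

```text
time_s: 21.72
ee_pos: [0.4993, -0.1943, 0.0427]
eef_rot: [3.138, 0.0, 1.357]
force: [-3.6, 6.9, 30.6]
grip_width: 0.0005
grip_force: 14.9
```

carry_out(commands=[[1, [0, 0, 1], [0, 0, 0]]])

```text
time_s: 21.85
ee_pos: [0.4999, -0.1944, 0.0427]
eef_rot: [3.137, 0.0, 1.357]
force: [-4.4, 7.0, 36.3]
grip_width: 0.0005
grip_force: 17.7
```

carry_out(commands=[[1, [0, 0, -10], [0, 0, 0]], [1, [0, 0, -10], [0, 0, 0]], [1, [-28, 0, 0], [0, 0, 0]], [1, [-28, 0, 0], [0, 0, 0]], [1, [0, 0, 10], [0, 0, 0]], [1, [0, 0, 4], [0, 0, 0]], [1, [0, 0, 0], [0, 0, 0]]])

```text
time_s: 22.72
ee_pos: [0.486, -0.2479, 0.0453]
eef_rot: [-3.141, -0.0, 1.358]
force: [-0.4, -0.6, 0.4]
grip_width: 0.0007
grip_force: 0.0
```

carry_out(commands=[[1, [0, 0, 2], [0, 0, 0]]])

```text
time_s: 22.85
ee_pos: [0.4864, -0.2483, 0.0439]
eef_rot: [3.141, 0.0, 1.358]
force: [-0.3, 1.1, -0.4]
grip_width: 0.0008
grip_force: 0.0
```

carry_out(commands=[[1, [0, 0, 1.5], [0, 0, 0]]])

```text
time_s: 22.98
ee_pos: [0.4866, -0.2487, 0.0428]
eef_rot: [3.14, 0.0, 1.357]
force: [-1.8, 2.5, 14.0]
grip_width: 0.0006
grip_force: 7.1
```

carry_out(commands=[[1, [0, 0, -30], [0, 0, 0]], [1, [0, 0, -50], [0, 0, 0]], [1, [0, 0, -50], [0, 0, 0]], [0, [50, 0, 0], [0, 0, 0]], [0, [50, 0, 0], [0, 0, 0]], [0, [50, 0, 0], [0, 0, 0]], [0, [50, 0, 0], [0, 0, 0]], [0, [30, 0, 0], [0, 0, 0]], [0, [0, 0, 0], [0, 0, 0]]])

```text
time_s: 24.1
ee_pos: [0.5351, -0.0224, 0.1723]
eef_rot: [3.142, -0.0, 1.36]
force: [-0.1, -0.7, 0.2]
grip_width: 0.0571
grip_force: 0.0
```

```bash
python3 hf2.py | grep -v "^    "
python3 - <<'E'
from h import *
for n in("top","side"):
    cam(n)
    for t in("hide_center","glue_bottle","tweezers","jaw_tab"): print(n,t,[(np.round(r["at"],3),round(r["score"],2)) for r in ctrl.place_of(t,n)][:2])
E
```

```text
[ 0.5351 -0.0224  0.1723] [ 3.1415 -0.0001  1.3596] 0.057066945491962166
side reg 889 [290.802  419.9584] 0.76
side reg 831 [290.8568 420.0758] 0.75
side reg 879 [290.9386 419.7383] 0.98
top reg 504 [181.7937 412.496 ] 0.93
top reg 472 [181.5127 412.3559] 0.96
top reg 472 [181.6653 411.9682] 0.66
top reg 507 [181.57   412.3432] 0.7
[ 0.4921 -0.2239  0.0492  1.3428  0.0202] -1.8952939489143608 cradle frame [-0.0026 -0.0017  0.0492]
[ 0.4938 -0.2198  0.0474  1.3121  0.0856] -1.8946665706296777 cradle frame [ 0.0017 -0.0024  0.0474]
[ 0.4924 -0.2252  0.0476  1.3777 -0.0837] -1.893496262288906 cradle frame [-0.0039 -0.0022  0.0476]
side ((419.5252685546875, 290.83258056640625), (48.56136703491211, 20.318565368652344), 61.69924545288086)
side ((419.4000549316406, 290.300048828125), (46.51021194458008, 20.124608993530273), 63.43495178222656)
side ((419.800048828125, 291.10003662109375), (50.087921142578125, 20.124608993530273), 63.43495178222656)
top ((412.6990051269531, 181.95497131347656), (39.03534698486328, 13.540806770324707), 11.689369201660156)
top ((412.43255615234375, 181.29212951660156), (38.30107498168945, 13.416618347167969), 12.994616508483887)
top ((412.2156982421875, 181.80775451660156), (38.492252349853516, 12.703292846679688), 12.264772415161133)
top ((412.5192565917969, 181.4038543701172), (38.83098602294922, 13.924243927001953), 11.309932708740234)
top hide_center [(array([ 0.496, -0.226,  0.051]), 0.82), (array([0.224, 0.374, 0.024]), 0.69)]
top glue_bottle []
top tweezers []
top jaw_tab [(array([0.497, 0.346, 0.107]), 0.66)]
side hide_center [(array([ 0.493, -0.221,  0.052]), 0.84), (array([0.228, 0.375, 0.021]), 0.61)]
side glue_bottle [(array([0.623, 0.006, 0.01 ]), 0.86)]
side tweezers [(array([0.438, 0.005, 0.011]), 0.74)]
side jaw_tab [(array([0.501, 0.344, 0.107]), 0.74)]
```

Run:
```python
from h import *
cx=np.array([.491,-.221,0]);a=1.357;X=np.array([np.cos(a),np.sin(a),0]);Y=np.array([-X[1],X[0],0])
for n in("side","top"):
    c=cam(n); A=cv2.imread(f"pics/{n}0.png"); B=c["img"]
    for nm,s in(("a",1),("b",-1)):
        P=lambda x:proj(c,cx+s*x*X+[0,0,.068])[0]
        u=P(.055); d=P(.059)-u
        x,y=u.astype(int)
        k=8; w=11; g=lambda I,m:cv2.resize(I[y-w-m:y+w+m,x-w-m:x+w+m],None,fx=k,fy=k,interpolation=2)
        R=cv2.matchTemplate(g(B,4),g(A,0),cv2.TM_CCOEFF_NORMED); _,v,_,l=cv2.minMaxLoc(R)
        print(n,nm,"shift px",(np.array(l)-4*k)/k,"score",round(v,2),"4mm outward would be",d)
```

```text
side a shift px [-3.5 -4. ] score 0.72 4mm outward would be [-0.80865243 -1.45635169]
side b shift px [ 4. -1.] score 0.6 4mm outward would be [1.01309211 1.82961817]
top a shift px [0. 0.] score 0.48 4mm outward would be [-1.48581101 -0.29265342]
top b shift px [0.125 0.   ] score 0.65 4mm outward would be [1.4841425  0.29287476]
```

```bash
python3 -c "
from station import ctrl
print(ctrl.hand_in())"
```

```text
the job is handed in; nothing more can be done
None
```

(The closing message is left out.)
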